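Hand the sign-in clipboard across the food bank counter

ROBOT

A 7-joint arm with a two-finger parallel gripper is mounted at the origin on the work surface. World frame = base frame: x ahead of the robot, y to its left, z up, the work surface at z = 0. Lengths are in m, angles in rad, forces in N, time in s.
With the tool pointing down it reaches from about 0.425 to 0.925 m from the base axis. Payload 6.8 kg.
Tool frame: the origin (TCP) lies midway between the tips of the shut fingers; the grasp point (between the pads) lies 19 mm behind it; x points along the fingers, y is the direction in which the jaws open and shut, and the axes are right-handed (so a half turn about x gives the same grasp; the last joint's range is limited). The gripper opens to 85 mm and grips with 20 to 120 N. Pads are 22 mm wide; open, the fingers measure 114 mm over their backs; the gripper's body (76 mm by 85 mm) begins 54 mm behind the grasp point. The pads swing forward as they close: fully open they stand 13 mm farther back than shut.
Start: joints at [1.131, 0.477, 0.022, 1.555, -0.011, 1.109, -0.083], TCP at [0.22, -0.638, 0.231] pointing down, gripper open.
Joint ranges: [-2.96, 2.96], [-0.34, 2.1], [-1.41, 1.46], [0.24, 2.44], [-1.37, 4.51], [0.17, 1.92], [-2.96, 2.96]. Speed limits (rad/s): [2.39, 2.39, 3.14, 3.14, 3.14, 3.14, 3.14].

INTERFACE

Orientations are given as a rotation vector (axis times angle).
In Python, from bench import r, viewer, nets gives the robot as it stands.
- The arm moves only by the shell command python3 -m pendant 'ROWS' [FORCE]. ROWS is JSON, one flat list of numbers, 5 for each row, row after row: the finger opening in mm, from 0 to 85.4, then the shift along the tool's x, y, z in mm, then the turn about the tool's x in rad. A call has 1 to 20 rows; each row shifts and turns the commanded pose from where the row before left it, along the tool's axes as they then stand; what a row does not reach is not made up. A row lasts 1/8 s, in which the tool goes at most 62.5 mm and 10.7 degrees, less where a joint would pass 70% of its speed; a pose out of reach is approached as far as the arm can. A call with a gripper value outside its range is refused whole. The fingers move at their own pace and stop on an object; FORCE is the grip in N (left out, the last holds). Time passes only in rows, so rows that do not move let the fingers close. It gives the time, the measured TCP pose, the force and the opening at its end, in the units of the state.
- r.get_obs(): the state, without advancing time (a new reading comes with each control period).
- viewer.grab_frame(name): name is "scene" or "top"; returns (picture, depth): 400x640x3 uint8, red, green, blue; 400x640 float32, m along the optical axis (not along the pixel's ray), 0 where there is no reading.
- viewer.calibration(name): a dict with "mtx" (3x3 intrinsics, pixels), "world_to_cam" (4x4, takes a point from world to camera coordinates). Camera axes: x right, y up, looking along -z (the intrinsics and any distortion apply to the point x, -y, -z); pixel columns grow to the right and rows downward; lengths in m; the calibration is good to about 2 mm. A picture is of the moment at which its call begins. calibration takes no time and is no camera call.
- r.hand_in(): hands the job in, once; it reports no verdict.
Trained networks look in the newest picture that a camera, given by its name, has taken for a name from the list of things; names that differ only in an ending like _2 or _b are one class to them, and where a whole thing is asked for, a point or a joint stands for the part that bears it (a point fixed in the world has none). Each returns a list of dicts, best first, with "score" (0 to 1); they miss things now and then, are a little off and sometimes report something else, mostly with a low value. They report only what shows in the picture. A call takes as long as a camera call.
- nets.look_for(name, camera): "location" ([x, y, z] in m, in world coordinates, good to about 4 mm: the middle of the surface that is visible of it).
- nets.silhouettes(name, camera): "mask" (400x640 bool, what is visible of it).
The state is a dict: "clock": time; "joints": joint angles; "qvel": joint speeds; "tau": joint torques, N m; "tcp_pos": TCP position; "orientation": TCP orientation; "contact_force": force on the tool from outside, world axes, zero at the start; "moment": the same for the moment, N m; "grip_width": finger opening in m.
Only numpy, scipy, OpenCV 4.12 (cv2) and the standard library are available. Lean on these libraries where they do the work, as an engineer would, in place of code of your own. Each camera call takes 0.05 s, during which the arm holds its last target. There are 200 camera calls.

TASK

Push the clipboard across the counter for the next client: slide it flat towards the far edge of the counter, foot first (the clip end last), until its foot sticks out about 5 cm past that edge, square with the edge, and leave it lying there. Only push it with the fingertips: do not grip it, lift it or bear down hard on it, and leave the pen pot and the groceries where they stand.

Things in the scene. Friction and masses are not known exactly. Their poses are not given: they have to be found in the camera images.
- clipboard: small clipboard lying flat on the counter, loose, 215 mm long (x) by 150 mm wide (y), 0.25 to 0.45 kg. Origin: centre of its underside. x points from clip end to foot, at the start within 25 degrees of the counter's x; z up. Dark hardboard 4 mm thick; on it a stiff white pad of forms, fixed, 138 mm wide, top 10 mm above the counter, ending 5 mm short of the foot
- foot_edge (a point): middle of the clipboard's foot edge (the plain end, without the clip), at its underside; 107.5 mm from the clipboard's origin along its x; axes as the clipboard's
- clip_back (a point): middle of the clipboard's clip end face, 10 mm above the underside, 107.5 mm from the origin towards minus x; axes as the clipboard's. The steel clip here is 100 mm wide (50 mm to either side), reaches 53 mm in from the end and is 25 mm high; its upright back, 4 to 16 mm above the counter, is flush with the board's end, so the end can be pushed at any height from 2 to 15 mm
- counter_edge (a point): a point on the top corner of the counter's far, straight edge, opposite the robot; x points out from the counter square to the edge (always the robot's x), y runs along the edge, z up. The counter top is level (z = 0), 30 mm thick, with open air beyond the edge
- pen_pot: black pot of pens, 72 mm across and 98 mm high (pens to 165 mm), standing on the counter, not to be moved. Origin: centre of its underside
- soup_tin: food tin, 75 mm across and 110 mm high, standing on the counter, not to be moved. Origin: centre of its underside
- noodle_tub: round tub of noodles with foil lid, 98 mm across at the rim and 75 mm high, standing on the counter, not to be moved. Origin: centre of its underside
- cracker_carton: upright carton, 60 by 110 mm and 150 mm high, standing on the counter, not to be moved. Origin: centre of its underside

How it is judged:
At the end, for the whole second after the job is handed in: The clipboard lies flat and at rest with its foot 38 to 62 mm past the counter's far edge, square with the edge within 7 degrees; pen pot, tin, tub and carton within 15 mm of where they stood (x of foot_edge in the frame of counter_edge between 0.038 and 0.062 m and angle between the x axis of clipboard and the x axis of counter_edge, either way round below 0.12 rad and angle between clipboard's own z axis and vertical below 0.03 rad and linear speed of clipboard below 0.01 m/s and distance of each of pen_pot, soup_tin, noodle_tub, cracker_carton from where it was at the start of the episode below 0.015 m); the robot touches nothing.
It fails at once if the clipboard is lifted off the counter (more than 12 mm) (height (world z) of clipboard above 0.012 m or height (world z) of clip_back above 0.024 m or height (world z) of foot_edge above 0.014 m).
It fails at once if the clipboard is tipped (more than 6 degrees) (angle between clipboard's own z axis and vertical above 0.105 rad).
It fails at once if the clipboard is gripped or pressed hard (more than 35 N from the fingers) (contact force between the fingers and clipboard above 35 N).
It fails at once if the clipboard is pushed with the arm or the gripper's body instead of the fingers (contact force between the arm and clipboard above 2 N).
It fails at once if the pen pot or a grocery is moved (15 mm) or tipped over (distance of any of pen_pot, soup_tin, noodle_tub, cracker_carton from where it was at the start of the episode above 0.015 m or angle between any of pen_pot, soup_tin, noodle_tub, cracker_carton's own z axis and vertical above 0.3 rad).
It also fails if it takes over 51 s, if anything falls off the work surface, if the arm or the gripper's body presses on something with over 40 N, if the wrist force passes 120 N, or if a joint passes its speed limit or range.

## Working session

There is one attempt and no reset: what is moved stays moved. The work goes in short steps, Python scripts to look and compute and a shell command to move; the robot and the scene stay as the last step left them, time stands still between calls to the robot, and variables do not carry over. Pictures are saved under pics/ and viewed, about 8 in all and at most 12, crops included, and the job is handed in when it is done.

```bash
mkdir -p pics
cat > h.py <<'E'
import numpy as np, cv2
from bench import r, viewer, nets
def cloud(cam):
    im,d=viewer.grab_frame(cam); c=viewer.calibration(cam)
    K=np.array(c['mtx']); T=np.linalg.inv(np.array(c['world_to_cam']))
    v,u=np.mgrid[:400,:640]
    P=np.stack([(u-K[0,2])/K[0,0]*d,-(v-K[1,2])/K[1,1]*d,-d,np.ones_like(d)],-1)@T.T
    P=P[...,:3]; P[d==0]=np.nan
    return im,P
def save(im,n): cv2.imwrite('pics/'+n+'.png',im[...,::-1])
E
python3 - <<'E'
from h import *
o=r.get_obs(); print(o['clock'],o['tcp_pos'],o['orientation'],o['contact_force'])
ims=[]
for cam in('top','scene'):
    im,P=cloud(cam); ims.append(im)
    print(cam,{k:v for k,v in viewer.calibration(cam).items() if k not in('mtx','world_to_cam')})
    for n in('clipboard','pen_pot','soup_tin','noodle_tub','cracker_carton'):
        L=nets.look_for(n,cam); print(n,[(np.round(x['location'],3).tolist(),round(x['score'],2)) for x in L[:2]])
        S=nets.silhouettes(n,cam)
        if S:
            m=S[0]['mask']; Q=P[m]; Q=Q[~np.isnan(Q[:,0])]
            print('  px',m.sum(),np.argwhere(m).mean(0)[::-1].round(), 'lo',np.percentile(Q,2,0).round(3),'hi',np.percentile(Q,98,0).round(3))
            if n=='clipboard':
                q=Q[Q[:,2]<.04]; print('  rect',cv2.minAreaRect((q[:,:2]*1000).astype(np.float32)))
    ok=abs(P[...,2])<.006
    Q=P[ok]; 
    for y in np.arange(-.4,.41,.1):
        s=Q[abs(Q[:,1]-y)<.01]; 
        if len(s): print('edge y%.1f'%y, np.percentile(s[:,0],99.7).round(4))
save(ims[0],'top0'); save(ims[1],'scene0')
E
```

```text
0.0 [ 0.21967264 -0.63762602  0.23033186] [ 2.04196881  0.34379412 -2.04280204] [-0.12826297  0.08741716 -0.14876221]
top {}
clipboard [([0.618, -0.047, 0.012], 0.9)]
  px 3574 [331. 215.] lo [ 0.512 -0.136  0.001] hi [0.725 0.04  0.022]
  rect ((619.4483642578125, -47.44309997558594), (217.38880920410156, 154.23707580566406), 22.15642738342285)
pen_pot [([0.653, 0.333, 0.094], 0.6)]
  px 747 [196. 196.] lo [0.619 0.309 0.011] hi [0.685 0.375 0.162]
soup_tin [([0.634, -0.315, 0.109], 0.58), ([0.623, -0.046, 0.011], 0.36)]
  px 746 [427. 209.] lo [ 0.599 -0.354  0.019] hi [ 0.666 -0.285  0.112]
noodle_tub [([0.576, 0.438, 0.077], 0.84)]
  px 999 [159. 222.] lo [0.533 0.398 0.036] hi [0.619 0.486 0.081]
cracker_carton [([0.625, -0.456, 0.152], 0.82)]
  px 1734 [483. 211.] lo [ 0.586 -0.523  0.001] hi [ 0.671 -0.41   0.154]
edge y-0.4 0.7749
edge y-0.3 0.776
edge y-0.2 0.777
edge y-0.1 0.7746
edge y-0.0 0.7748
edge y0.1 0.7763
edge y0.2 0.7767
edge y0.3 0.775
edge y0.4 0.7752
scene {}
clipboard [([0.626, -0.037, 0.012], 0.6)]
  px 2215 [330. 198.] lo [ 0.513 -0.125  0.   ] hi [0.731 0.049 0.021]
  rect ((608.6157836914062, -53.978538513183594), (249.3924102783203, 158.10252380371094), 21.430522918701172)
pen_pot [([0.675, 0.357, 0.092], 0.87), ([0.652, -0.292, 0.072], 0.73)]
  px 1655 [411. 270.] lo [0.629 0.318 0.006] hi [0.691 0.38  0.158]
soup_tin [([0.646, -0.291, 0.072], 0.83)]
noodle_tub [([0.596, 0.449, 0.076], 0.56)]
  px 2004 [469. 288.] lo [ 0.531  0.401 -0.001] hi [0.623 0.488 0.077]
cracker_carton [([0.653, -0.427, 0.11], 0.82), ([0.63, -0.041, 0.008], 0.32)]
  px 804 [265. 123.] lo [ 0.496 -0.842 -0.001] hi [ 0.675 -0.408  0.151]
edge y-0.4 0.7786
edge y-0.3 0.7793
edge y-0.2 0.78
edge y-0.1 0.7802
edge y-0.0 0.7794
edge y0.1 0.7795
edge y0.2 0.779
edge y0.3 0.7793
edge y0.4 0.7792
```

View pics/top0.png

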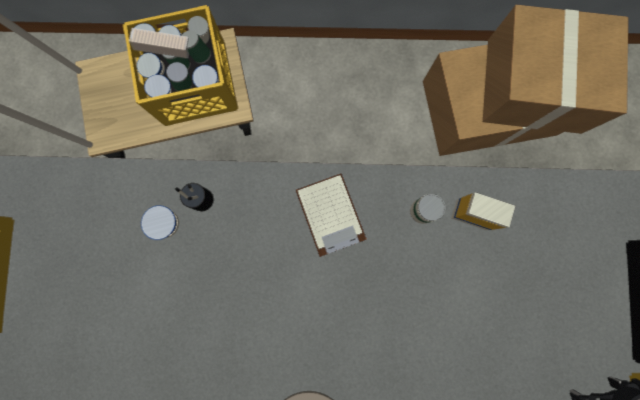

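View pics/scene0.png

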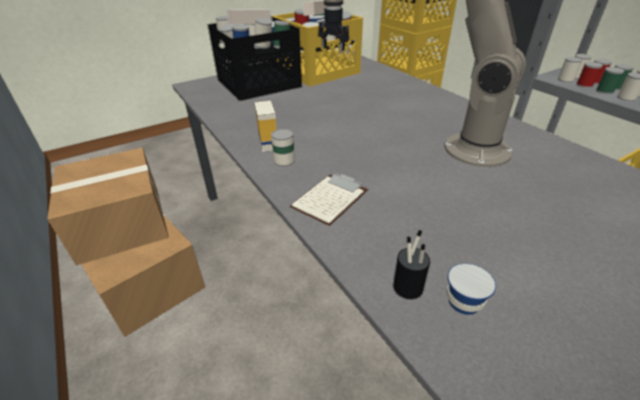

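Run:
```python
from h import *
from scipy.spatial.transform import Rotation as R
print(R.from_rotvec(r.get_obs()['orientation']).as_matrix().round(3))
im,P=cloud('top')
S=nets.silhouettes('clipboard','top')[0]['mask']
Q=P[S];Q=Q[~np.isnan(Q[:,0])]
c=Q[Q[:,2]>.015]; print('clip pts mean',c.mean(0), 'rest',Q[Q[:,2]<.015].mean(0),len(c))
print(cv2.boxPoints(cv2.minAreaRect((Q[:,:2]*1000).astype(np.float32))).round())
```

```text
[[ 0.     0.326 -0.945]
 [-0.    -0.945 -0.326]
 [-1.     0.    -0.   ]]
clip pts mean [ 0.55550673 -0.07112526  0.01900375] rest [ 0.62595604 -0.04510847  0.00936269] 447
[[ 490.  -16.]
 [ 547. -162.]
 [ 750.  -81.]
 [ 693.   64.]]
```

The top view shows the clipboard at about (331, 215), yawed about +22° with its clip end towards the robot. The pot and tub are well to its left and the tin and carton well to its right. The far edge is at x ≈ 0.777, and both cameras agree on this to a few mm. I'll push with two spread fingers on the clip back. First move: go above the standoff point.

```bash
python3 -m pendant '[55,0,-32.4,-32.8,0, 55,0,-32.4,-32.8,0, 55,0,-32.4,-32.8,0, 55,0,-32.4,-32.8,0, 55,0,-32.4,-32.8,0, 55,0,-32.4,-32.8,0, 55,0,-32.4,-32.8,0, 55,0,-32.4,-32.8,0, 55,0,-32.4,-32.8,0, 55,0,-32.4,-32.8,0, 55,0,-32.4,-32.8,0, 55,0,-32.4,-32.8,0, 55,0,-32.4,-32.8,0, 55,30,0,0,-0.02, 55,30,0,0,-0.02, 55,30,0,0,-0.015, 55,30,0,0,0, 55,30,0,0,0, 55,0,0,0,0]' 20
cat > st.py <<'E'
from h import *
from scipy.spatial.transform import Rotation as R
o=r.get_obs(); M=R.from_rotvec(o['orientation']).as_matrix()
print('t',round(o['clock'],2),'tcp',o['tcp_pos'].round(4),'yaw',np.degrees(np.arctan2(-M[1,2],-M[0,2])).round(2),'F',np.round(o['contact_force'],1),'w',o['grip_width'])
im,P=cloud('top'); L=nets.silhouettes('clipboard','top')
if L:
    Q=P[L[0]['mask']]; Q=Q[~np.isnan(Q[:,0])]; Q=Q[(Q[:,2]<.03)&(Q[:,2]>-.01)]
    print(L[0]['score'],cv2.minAreaRect((Q[:,:2]*1000).astype(np.float32)),'maxx(99%)',np.percentile(Q[:,0],99.3))
E
python3 st.py
```

```text
clock: 3.58
tcp_pos: [0.4843, -0.1009, 0.0798]
orientation: [2.006, 0.395, -2.014]
contact_force: [0.1, -0.3, 0.8]
grip_width: 0.0551
t 3.58 tcp [ 0.4843 -0.1009  0.0798] yaw 22.17 F [ 0.1 -0.3  0.8] w 0.055085021774886944
0.7 ((620.2371826171875, -48.02415466308594), (217.98251342773438, 154.17105102539062), 22.10177993774414) maxx(99%) 0.7323789948684648
```

```bash
python3 -m pendant '[55,25,0,0,0, 55,25,0,0,0, 55,15,0,0,0, 55,8,0,0,0, 55,4,0,0,0, 55,0,0,0,0]'
python3 - <<'E'
from h import *
im,P=cloud('scene'); a=cv2.resize(im[140:240,270:420],None,fx=5,fy=5,interpolation=2)
im,P=cloud('top'); b=cv2.resize(im[170:280,280:400],None,fx=4,fy=4,interpolation=2)
save(a,'sc1'); save(b,'top1')
E
```

```text
clock: 4.42
tcp_pos: [0.4862, -0.1011, 0.0046]
orientation: [2.01, 0.393, -2.009]
contact_force: [0.6, -0.9, 0.7]
grip_width: 0.0549
```

View pics/sc1.png

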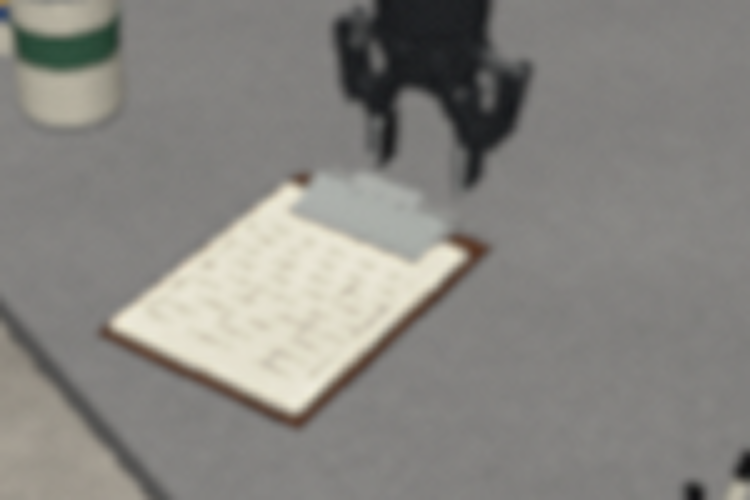

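The crop shows both fingers just behind the clip back at about (380, 160) and (465, 185). They are symmetric about it, and the tips are low. Next: approach to contact.

```bash
python3 -m pendant '[55,2,0,-3,0, 55,0,0,-4,0, 55,0,0,-4,0, 55,0,0,-4,0, 55,0,0,-4,0, 55,0,0,-3,0, 55,0,0,-3,0, 55,0,0,-2,0, 55,0,0,0,0]'; python3 st.py
```

```text
clock: 5.65
tcp_pos: [0.5104, -0.0912, 0.0022]
orientation: [2.009, 0.393, -2.011]
contact_force: [-1.0, -0.9, 0.9]
grip_width: 0.0554
t 5.65 tcp [ 0.5104 -0.0912  0.0022] yaw 22.14 F [-1.  -0.9  0.9] w 0.055432671277219035
0.76 ((621.32763671875, -46.64979553222656), (215.56857299804688, 151.10060119628906), 22.090242385864258) maxx(99%) 0.7348474078057704
```

```bash
python3 -m pendant '[55,0,0,-3,0, 55,0,-2.2,-5,0.019, 55,0,-2.2,-5,0.019, 55,0,-2.2,-5,0.019, 55,0,-2.2,-5,0.019, 55,0,-2.2,-5,0.019, 55,0,-2.2,-5,0.019, 55,0,-2.2,-5,0.019, 55,0,-2.2,-5,0.019, 55,0,-2.2,-5,0.019, 55,0,-2.2,-5,0.019, 55,0,0,0,0]'; python3 st.py
```

```text
clock: 7.25
tcp_pos: [0.5557, -0.0535, 0.0025]
orientation: [2.119, 0.209, -2.117]
contact_force: [0.6, -0.2, -0.6]
grip_width: 0.055
t 7.25 tcp [ 0.5557 -0.0535  0.0025] yaw 11.29 F [ 0.6 -0.2 -0.6] w 0.0550215728874078
0.91 ((676.1087036132812, -29.6065673828125), (210.96595764160156, 151.98333740234375), 10.782827377319336) maxx(99%) 0.7811686896455603
```

```bash
python3 -m pendant '[55,0,-2.6,-4.5,0.022, 55,0,-2.6,-4.5,0.022, 55,0,-2.6,-4.5,0.022, 55,0,-2.6,-4.5,0.022, 55,0,-2.6,-4.5,0.022, 55,0,-2.6,-4.5,0.022, 55,0,-2.6,-4.5,0.022, 55,0,-2.6,-4.5,0.022, 55,0,-2.4,-4.5,0.02, 55,0,0,0,0]'; python3 st.py
python3 - <<'E'
from h import *
for cam in('top','scene'):
    im,P=cloud(cam)
    if cam=='top': save(cv2.resize(im[130:270,260:420],None,fx=4,fy=4,interpolation=2),'top2')
    # paper foot edge: bright pixels at z~.01
    m=(im.min(2)>170)&(P[...,2]>.003)&(P[...,2]<.016)&(P[...,0]>.66)&(abs(P[...,1])<.15)
    q=P[m]; print(cam,m.sum())
    for y in np.arange(-.09,.05,.02):
        s=q[abs(q[:,1]-y)<.008]
        if len(s): print(round(y,2),s[:,0].max().round(4))
    e=P[(abs(P[...,2])<.004)&(abs(P[...,1]+.2)<.05)]; print('edge',e[:,0].max())
E
```

```text
clock: 8.6
tcp_pos: [0.5935, -0.0261, 0.0024]
orientation: [2.223, 0.001, -2.219]
contact_force: [0.1, -0.8, -0.5]
grip_width: 0.0548
t 8.6 tcp [ 0.5935 -0.0261  0.0024] yaw 0.05 F [ 0.1 -0.8 -0.5] w 0.054761471396030874
0.64 ((717.385498046875, -25.2984619140625), (149.29696655273438, 203.42979431152344), 89.6046371459961) maxx(99%) 0.817586723176824
top 1695
-0.09 0.8106
-0.07 0.8102
-0.05 0.8098
-0.03 0.8122
-0.01 0.8111
0.01 0.8078
0.03 0.8102
edge 0.7777544901924704
scene 1571
-0.09 0.8122
-0.07 0.8133
-0.05 0.8122
-0.03 0.8123
-0.01 0.8126
0.01 0.8134
0.03 0.8136
0.05 0.81
edge 0.7805649068571523
```

View pics/top2.png

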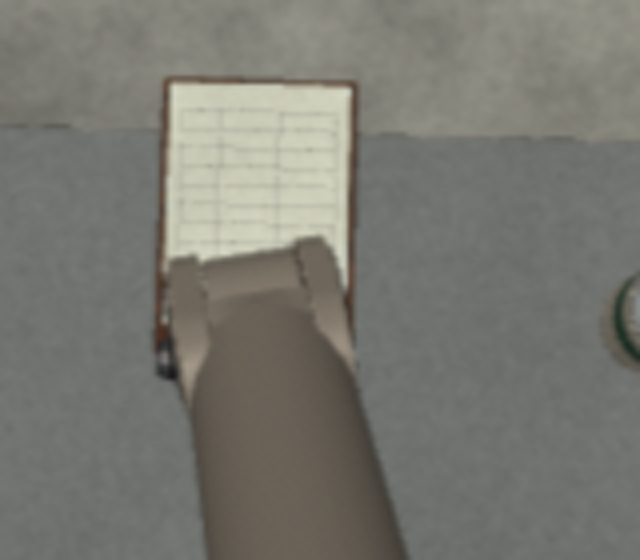

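The board is square with the edge, and its foot is about 40 mm past it: foot edge at row ~78 of the crop, counter edge at ~130. I'll push 10 mm more, back off and lift away.

```bash
python3 -m pendant '[55,0,0,-2.5,0, 55,0,0,-3,0, 55,0,0,-3,0, 55,0,0,-1.5,0, 55,0,0,0,0, 55,0,0,3,0, 55,0,0,10,0, 55,0,0,20,0, 55,0,0,20,0, 55,-30,0,15,0, 55,-50,0,0,0, 55,-50,0,0,0, 55,-50,40,0,0, 55,-20,50,0,0, 55,0,50,0,0, 55,0,50,0,0, 55,0,50,0,0, 55,0,0,0,0]'; python3 st.py
python3 - <<'E'
from h import *
for cam in('top','scene'):
    im,P=cloud(cam)
    if cam=='top': save(cv2.resize(im[110:290,120:540],None,fx=1.9,fy=1.9,interpolation=2),'top3')
    m=(im.min(2)>170)&(P[...,2]>.003)&(P[...,2]<.016)&(P[...,0]>.66)&(abs(P[...,1])<.15)
    q=P[m]; print(cam,[q[abs(q[:,1]-y)<.008][:,0].max().round(4) for y in np.arange(-.08,.04,.03)])
    e=P[(abs(P[...,2])<.004)&(abs(P[...,1]+.2)<.05)]; print('edge',e[:,0].max())
    for n in('pen_pot','soup_tin','noodle_tub','cracker_carton'): print(n,[np.round(x['location'],3).tolist() for x in nets.look_for(n,cam)[:1]])
E
```

```text
clock: 11.05
tcp_pos: [0.5326, -0.2709, 0.2009]
orientation: [-2.219, 0.01, 2.22]
contact_force: [0.1, 0.5, -0.5]
grip_width: 0.0551
t 11.05 tcp [ 0.5326 -0.2709  0.2009] yaw -0.4 F [ 0.1  0.5 -0.5] w 0.05513849033799034
0.86 ((720.0698852539062, -25.078834533691406), (215.14442443847656, 149.5905303955078), 0.1452031284570694) maxx(99%) 0.8255028927099448
top [np.float64(0.8199), np.float64(0.8183), np.float64(0.8202), np.float64(0.8174)]
edge 0.7779549845948506
pen_pot [[0.653, 0.332, 0.095]]
soup_tin [[0.634, -0.314, 0.109]]
noodle_tub [[0.575, 0.44, 0.076]]
cracker_carton [[0.635, -0.457, 0.152]]
scene [np.float64(0.8229), np.float64(0.8221), np.float64(0.8226), np.float64(0.8219)]
edge 0.7810099432639637
pen_pot [[0.675, 0.356, 0.093]]
soup_tin [[0.652, -0.292, 0.073]]
noodle_tub [[0.593, 0.448, 0.075]]
cracker_carton [[0.653, -0.428, 0.109]]
```

View pics/top3.png

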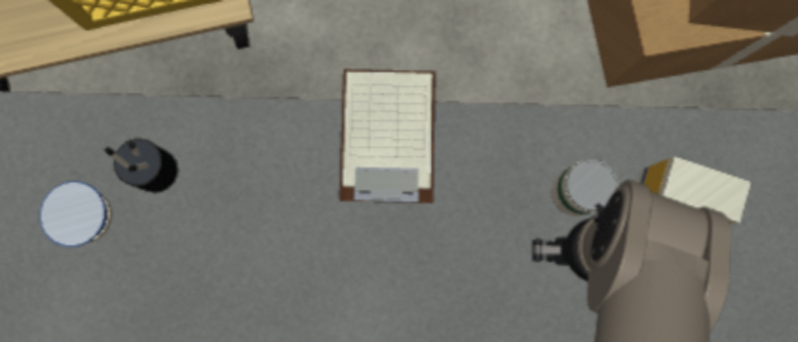

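```bash
python3 -c "
from bench import r
print(r.hand_in())"
```

```text
the job is handed in; nothing more can be done
None
```

I pushed the clipboard across with two spread fingertips on its clip back. I turned it by about 22° on the way to square it with the edge, then backed the fingers off and lifted them clear. I handed in at about 11 s on the robot's clock; no verdict is reported.

- **Position:** the last check put the foot about 47–50 mm past the edge. The top and scene cameras placed the edge itself 2–3 mm apart, at x ≈ 0.777–0.780.
- **Squareness:** it is within about 0.2° of square by the top view, and it looks flat there.
- **Pen pot and groceries:** the detector readings stayed within a few mm of the starting ones in both views. The exception is the carton in the top view, about 10 mm off, where the arm hid part of it. The scene camera showed the carton unmoved.
- **Forces:** the wrist force read about 1 N at each stop. I did not record it during the pushes themselves.

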